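Stow a cell in the interlocked cell box

TASK

Put the loose battery cell away in the grey two-lid cell box. One of the lids is locked, and only trying tells which: hook a fingertip under a lid's recessed paddle and pull it up gently, without wrenching a paddle that will not give; on the lid that gives, keep pulling while you raise it, then swing it right back, without flinging it, so that it stays open. Stand the cell upright on the floor of that compartment and let go, leaving the other lid shut and the things on the bench where they are.

Things in the scene. Friction and masses are not known exactly. Their poses are not given: they have to be found in the camera images.
- cell_box: grey steel box, 250 mm deep (x) x 370 wide (y) x 130 high to the rim, walls 6, fixed. Origin: centre of its underside; x from its front (robot side) to the lid hinges, y left, z up. A middle wall makes a left (+y) and a right (-y) compartment, each with its lid. A hidden interlock locks one lid, not always the same. Inside, a lock rail 60 mm high runs along the front wall, rear face at x = -70 mm.
- lid_left (a joint): angle of the left lid about its hinge (rad): 0 shut, 1.75 at its stop, leaning 10 degrees back past upright. The hinge is stiff (about 1.4 N m): the lid, 0.5 kg, stays where it is left. Aluminium plate 178 mm wide, 6 mm thick, lying on the rim when shut; free front edge 248 mm from the hinge line; under its middle 98 mm hang the dish and its bolt, 56 mm deep.
- lid_right (a joint): angle of the right lid about its hinge (rad): 0 shut, 1.75 at its stop, leaning 10 degrees back past upright. The hinge is stiff (about 1.4 N m): the lid, 0.5 kg, stays where it is left. Aluminium plate 178 mm wide, 6 mm thick, lying on the rim when shut; free front edge 248 mm from the hinge line; under its middle 98 mm hang the dish and its bolt, 56 mm deep.
- lid_left_hinge (a point): middle of the left lid's hinge line, on the far rim, at rim height; y along the hinge; axes as the box's while the lid is shut, they turn with the lid.
- lid_right_hinge (a point): the same point of the right lid.
- paddle_left: steel paddle, 50 x 76 x 6 mm, flush in the dish in the left lid's top. Origin on its pivot (rear edge, mid-thickness), 135 mm before the lid's hinge line; x runs from its free front edge (x = -50 mm) to the pivot, y along the pivot, z out of its face. Lifting the edge, up to 0.65 rad, takes 3 to 9 N of spring; unlocked, the latch lets go at 0.3 rad; locked, it gives 0.1 rad (5 mm), then stops dead.
- paddle_right: steel paddle, 50 x 76 x 6 mm, flush in the dish in the right lid's top. Origin on its pivot (rear edge, mid-thickness), 135 mm before the lid's hinge line; x runs from its free front edge (x = -50 mm) to the pivot, y along the pivot, z out of its face. Lifting the edge, up to 0.65 rad, takes 3 to 9 N of spring; unlocked, the latch lets go at 0.3 rad; locked, it gives 0.1 rad (5 mm), then stops dead.
- dish_left (a point): point on the flat floor of the left lid's dish, 12 mm in front of the shut paddle's free edge and mid-width; axes as the lid's. The dish is 92 mm wide, its floor 36 mm below the lid's top and 26 mm below the paddle's underside; it runs on under the paddle; 11 mm before this point it slopes up at 45 degrees to the lid's front. A fingertip tilted some 40 degrees, pointing down and away from the robot, fits in and hooks the paddle.
- dish_right (a point): the same point of the right lid's dish.
- floor_left (a point): point on the inner floor of the left compartment (6 mm above the bench), midway across it, midway between the box's front and back; axes as the box's.
- floor_right (a point): the same point of the right compartment.
- cell_center (a point): centre of the loose battery cell, a plain grey upright cylinder 40 mm across and 88 mm high (with a 3 mm stud on top), about 0.2 to 0.3 kg, standing on the bench to the robot's right; z is its axis.
- spool: aluminium solder spool, 58 mm across, 40 mm high, upright on the bench; a bystander. Origin at the centre of its underside.
- flux: small capped bottle, 44 mm across, 90 mm high; a bystander. Origin at the centre of its underside.
- meter: orange hand meter, 160 x 80 x 35 mm, lying on the bench; a bystander. Origin at the centre of its underside, x along its length.
- driver: screwdriver lying on the bench left of the box; a bystander. x along it, towards the blade.
Mind the look-alikes: they are no part of the job. What is shaped like the part that bears cell_center but orange or purple is not meant.

How it is judged:
On the way:
1. one lid has been unlatched and swung right back (value of joint any of lid_left, lid_right above 1.4 rad), for 0.2 s.
At the end, for the whole second after the job is handed in: One lid stands open (beyond 1.4 rad) and the other is shut (under 0.1 rad); the cell stands upright (within 7 degrees) and at rest on the floor of the open compartment (((value of joint lid_left above 1.4 rad and value of joint lid_right below 0.1 rad and x of cell_center in the frame of floor_left between -0.07 and 0.12 m and y of cell_center in the frame of floor_left between -0.09 and 0.09 m and z of cell_center in the frame of floor_left between 0.03 and 0.055 m) or (value of joint lid_right above 1.4 rad and value of joint lid_left below 0.1 rad and x of cell_center in the frame of floor_right between -0.07 and 0.12 m and y of cell_center in the frame of floor_right between -0.09 and 0.09 m and z of cell_center in the frame of floor_right between 0.03 and 0.055 m)) and angle between cell_center's own z axis and vertical below 0.12 rad and linear speed of cell below 0.02 m/s); the robot touches nothing.
It fails at once if a paddle was wrenched (over 60 N) (contact force between anything else and paddle_left above 60 N or contact force between anything else and paddle_right above 60 N).
It fails at once if a lid was flung (over 5 rad/s) (velocity of joint any of lid_left, lid_right above 5 rad/s).
It fails at once if a bystander on the bench was moved by more than 3 cm (distance of any of spool, flux, meter, driver from where it was at the start of the episode above 0.03 m).
It also fails if it takes over 72 s, if anything falls off the work surface, if the arm or the gripper's body presses on something with over 40 N, if the wrist force passes 120 N, or if a joint passes its speed limit or range.

ROBOT

A 6-joint arm with a two-finger parallel gripper is mounted at the origin on the work surface. World frame = base frame: x ahead of the robot, y to its left, z up, the work surface at z = 0. Lengths are in m, angles in rad, forces in N, time in s.
With the tool pointing down it reaches from about 0.275 to 0.725 m from the base axis. Payload 5.6 kg.
Tool frame: the origin (TCP) lies midway between the tips of the shut fingers; the grasp point (between the pads) lies 19 mm behind it (r.tcp_to_grasp is the distance from the TCP to the grasp point, in m); z points along the fingers, y is the line along which they close (so a half turn about z gives the same grasp; the last joint's range is limited). The gripper opens to 85 mm and grips with 20 to 120 N. Pads are 22 mm wide; open, the fingers measure 114 mm over their backs; the gripper's body (76 mm by 85 mm) begins 54 mm behind the grasp point. The pads swing forward as they close: fully open they stand 13 mm farther back than shut.
Start: joints at [1.496, 0.255, 0.108, 0, -1.424, -0.285], TCP at [0.194, 0.515, 0.199] pointing down, gripper open.
Joint ranges: [-2.95, 2.95], [-1.21, 1.97], [-1.09, 1.5], [-2.87, 1.71], [-2.94, -0.07], [-3.05, 3.05]. Speed limits (rad/s): [2.57, 2.57, 3.14, 3.14, 3.14, 3.14].

INTERFACE

Orientations are given as a unit quaternion [x, y, z, w].
In Python, from cell import r gives the robot as it stands. Calls block until the motion is done:
- r.move_pose(position, orientation): joint-space move of the TCP to a pose.
- r.move_linear(position, rot=None, feed=0.15): straight line of the TCP; rot=None keeps the orientation; feed is the mean speed in m/s.
- r.move_joints(angles): joint-space move.
- r.move_gripper(opening, force=None): finger opening in m; force is the grip in N (None keeps the last); returns when the fingers have stopped.
- r.hold(seconds).
- r.ik(position, orientation): joint angles nearest the present ones, or None.
- r.read_state(): the state.
- r.read_camera(name): name is "scene" or "top" or "wrist"; returns a dict with "pixels" (384x512x3 uint8, red, green, blue), "vertical_fov" (degrees; the focal length in pixels is half the picture's height over the tangent of half this angle, whatever the lens; pixels are square), "cx", "cy" (the principal point, pixels), "R" (3x3) and "t" (3): a world point X has camera coordinates R X + t. Camera axes: x right, y down, z forward; pixel columns grow to the right and rows downward; lengths in m; the calibration is good to about 2 mm. A picture is of the moment at which its call begins. There is no depth.
A pose or a line that the arm cannot do raises r.PlanningError and nothing moves.
- r.sign_off(): hands the job in; it is judged then, once.
Trained networks look in a picture, given as the dict that the camera call returned (one of the last four; its "shot" number tells which), for a name from the list of things; names that differ only in an ending like _2 or _b are one class to them, and where a whole thing is asked for, a point or a joint stands for the part that bears it (a point fixed in the world has none). Each returns a list of dicts, best first, with "p" (0 to 1); they miss things now and then, are a little off and sometimes report something else, mostly with a low value. They report only what shows in the picture. A call takes as long as a camera call. They do not tell look-alikes from the thing itself.
- r.outline_of(picture, label): "pixels" (384x512 bool, what is visible of it) and "extent" ([left, top, right, bottom] in pixels, round what is visible of it).
The state is a dict: "time": time; "joint_pos": joint angles; "joint_velocities": joint speeds; "joint_efforts": joint torques, N m; "tool_pos": TCP position; "tool_rot": TCP orientation; "wrist_force": force on the tool from outside, world axes, zero at the start; "wrist_torque": the same for the moment, N m; "opening": finger opening in m; "gripper_force": force on a finger pad.
Only numpy, scipy, OpenCV 4.12 (cv2) and the standard library are available. Lean on these libraries where they do the work, as an engineer would, in place of code of your own. Each camera call takes 0.05 s, during which the arm holds its last target. There are 200 camera calls.

## Working session

There is one attempt and no reset: what is moved stays moved. The work goes in short steps, each a Python script; the robot and the scene stay as the last script left them, time stands still between calls to the robot, and variables do not carry over. Pictures are saved under pics/ and viewed, at most 10 in all, crops included, and the job is handed in when it is done.

```bash
ls; mkdir -p pics
python3 - <<'E'
from cell import r
import cv2,numpy as np
s=r.read_state();print(s['time'],s['tool_pos'],s['tool_rot'],s['opening'],r.tcp_to_grasp)
for n in("scene","top"):
    p=r.read_camera(n);cv2.imwrite(f"pics/{n}0.png",p["pixels"][:,:,::-1])
    print(n,p["vertical_fov"],p["cx"],p["cy"],np.round(p["R"],4).tolist(),np.round(p["t"],4).tolist())
    for l in ["cell_box","paddle_left","paddle_right","dish_left","dish_right","lid_left","cell_center","spool","flux","meter","driver"]:
        try: print(l,[(round(o["p"],2),np.round(o["extent"]).tolist(),int(o["pixels"].sum())) for o in r.outline_of(p,l)][:4])
        except Exception as e: print(l,e)
E
```

```text
pics
0.0 [0.19341139 0.51427502 0.19819532] [ 9.83852498e-01 -1.78978619e-01 -1.36955295e-04  9.47395880e-04] 0.08556234249706851 0.0187
scene 48.08539567445846 262.0272967948102 191.03961862793022 [[0.0075, 0.9998, 0.0174], [0.7936, 0.0047, -0.6084], [-0.6084, 0.0184, -0.7934]] [0.0608, -0.3864, 1.7243]
cell_box [(0.57, [234.0, 156.0, 368.0, 253.0], 11698)]
paddle_left [(0.73, [320.0, 174.0, 345.0, 188.0], 355), (0.52, [234.0, 157.0, 368.0, 254.0], 11852)]
paddle_right [(0.59, [256.0, 174.0, 283.0, 187.0], 346)]
dish_left [(0.8, [302.0, 164.0, 367.0, 230.0], 4309), (0.45, [138.0, 206.0, 157.0, 227.0], 294), (0.25, [119.0, 142.0, 146.0, 182.0], 977)]
dish_right [(0.81, [235.0, 160.0, 305.0, 229.0], 4255)]
lid_left [(0.8, [298.0, 160.0, 370.0, 231.0], 4297)]
cell_center [(0.88, [200.0, 163.0, 215.0, 196.0], 289), (0.7, [173.0, 165.0, 190.0, 195.0], 279), (0.57, [166.0, 150.0, 181.0, 175.0], 244)]
spool [(0.9, [166.0, 210.0, 186.0, 234.0], 351)]
flux [(0.65, [138.0, 202.0, 156.0, 227.0], 302), (0.59, [175.0, 165.0, 190.0, 194.0], 290)]
meter [(0.56, [119.0, 143.0, 145.0, 184.0], 1007)]
[... 371 characters left out ...]
17)]
paddle_right [(0.73, [241.0, 187.0, 269.0, 205.0], 408), (0.37, [165.0, 140.0, 291.0, 224.0], 9625)]
dish_left [(0.6, [162.0, 141.0, 229.0, 221.0], 4705)]
dish_right [(0.64, [228.0, 139.0, 286.0, 223.0], 4638)]
lid_left [(0.56, [166.0, 138.0, 225.0, 223.0], 4730)]
cell_center [(0.73, [343.0, 236.0, 361.0, 250.0], 213), (0.64, [302.0, 209.0, 320.0, 223.0], 171), (0.63, [332.0, 210.0, 348.0, 226.0], 170), (0.24, [228.0, 142.0, 285.0, 226.0], 4758)]
spool [(0.62, [327.0, 166.0, 349.0, 181.0], 277)]
flux [(0.74, [360.0, 171.0, 375.0, 183.0], 148)]
meter [(0.94, [374.0, 220.0, 408.0, 271.0], 1201)]
driver [(0.79, [117.0, 176.0, 128.0, 234.0], 286), (0.53, [166.0, 142.0, 289.0, 221.0], 9617)]
```

Run:
```python
import cv2,numpy as np
a=cv2.imread("pics/scene0.png")[130:270,110:420];b=cv2.imread("pics/top0.png")[130:280,105:415]
a=cv2.resize(a,None,fx=2.5,fy=2.05,interpolation=2);b=cv2.resize(b,None,fx=2.5,fy=2.05,interpolation=2)
cv2.imwrite("pics/c1.png",np.vstack([a,b])[:600])
```

```text
(no output)
```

View pics/c1.png

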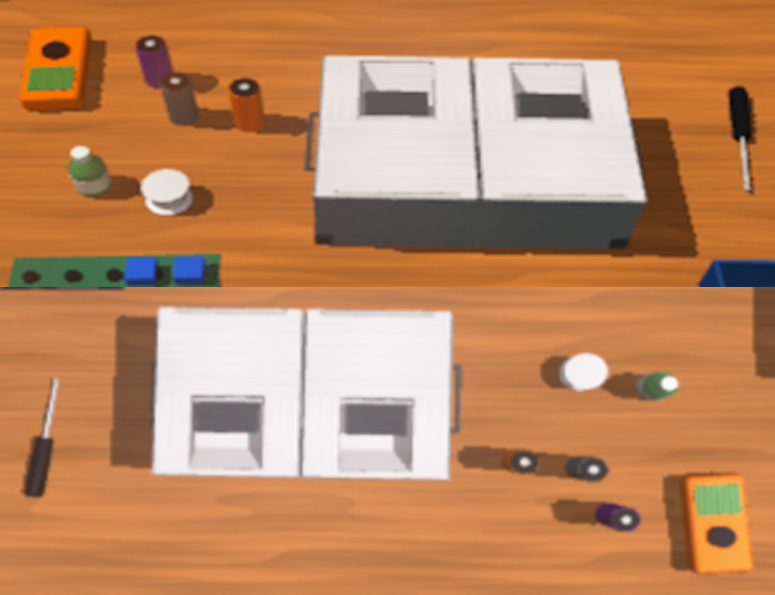

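```bash
cat > h.py <<'E'
from cell import r
import cv2,numpy as np
from scipy.optimize import least_squares
from scipy.spatial.transform import Rotation as Ro
def proj(p,X):
    c=np.atleast_2d(X)@np.array(p["R"]).T+p["t"]; f=192/np.tan(np.radians(p["vertical_fov"]/2))
    return c[:,:2]/c[:,2:]*f+[p["cx"],p["cy"]]
def back(p,uv,z):
    f=192/np.tan(np.radians(p["vertical_fov"]/2));R=np.array(p["R"]);C=-R.T@p["t"]
    d=R.T@np.array([(uv[0]-p["cx"])/f,(uv[1]-p["cy"])/f,1]);return C+d*(z-C[2])/d[2]
def cen(m): ys,xs=np.nonzero(m);return xs.mean(),ys.mean()
E
python3 - <<'E'
from h import *
ps={n:r.read_camera(n) for n in("scene","top")}
corner=np.array([[-.123,-.1825],[-.123,.1825],[.125,.1825],[.125,-.1825]])
def quad(p,l,ps=ps):
    o=r.outline_of(p,"cell_box")[0]
    g=p["pixels"].astype(int)
    sat=g.max(2)-g.min(2); 
    m=((g.min(2)>150)&(sat<50)).astype(np.uint8)
    x0,y0,x1,y1=[int(v) for v in o["extent"]]; k=np.zeros_like(m);k[y0-5:y1+6,x0-5:x1+6]=1;m*=k
    h=cv2.convexHull(np.argwhere(cv2.morphologyEx(m,cv2.MORPH_OPEN,np.ones((3,3))))[:,::-1].astype(np.int32))
    return cv2.approxPolyN(h,4)[0].astype(float)
qs={}
for n,p in ps.items():
    qs[n]=quad(p,n);print(n,qs[n].tolist())
    print(" z.136:",[np.round(back(p,q,.136),3)[:2].tolist() for q in qs[n]])
    for l in("paddle_left","paddle_right"):
        o=r.outline_of(p,l)[0];print(l,np.round(back(p,cen(o["pixels"]),.131),3))
    for l,z in(("cell_center",.045),("spool",.02),("flux",.045),("meter",.017),("driver",.012)):
        for o in r.outline_of(p,l)[:3]:
            m=o["pixels"];print(l,round(o["p"],2),np.round(cen(m)),np.round(back(p,cen(m),z),3)[:2],np.median(p["pixels"][m],0))
def W(v):
    c,s=np.cos(v[2]),np.sin(v[2]);return np.c_[corner@np.array([[c,s],[-s,c]])+v[:2],np.full(4,.136)]
def res(v,names):
    e=[]
    for n in names:
        u=proj(ps[n],W(v));
        for k in u: d=qs[n]-k;e+=list(d[np.argmin((d**2).sum(1))])
    return e
for names in(["scene"],["top"],["scene","top"]):
    s=least_squares(res,[.52,.08,0],args=(names,),loss="soft_l1",diff_step=1e-4);print(names,np.round(s.x,4),np.round(s.fun,1))
a=ps["scene"]["pixels"][145:205,155:225,::-1];b=ps["top"]["pixels"][200:260,295:365,::-1]
cv2.imwrite("pics/c2.png",cv2.resize(np.hstack([a,b]),None,fx=5,fy=5,interpolation=2))
E
```

```text
scene [[235.0, 225.0], [239.0, 157.0], [357.0, 159.0], [368.0, 228.0]]
 z.136: [[0.71, -0.143], [0.459, -0.138], [0.464, 0.229], [0.718, 0.223]]
paddle_left [0.555 0.136 0.131]
paddle_right [ 0.553 -0.046  0.131]
cell_center 0.86 [182. 179.] [ 0.474 -0.324] [97. 69. 54.]
cell_center 0.7 [172. 159.] [ 0.389 -0.368] [100.  50.  70.]
cell_center 0.61 [209. 181.] [ 0.483 -0.237] [149.  66.  22.]
spool 0.85 [177. 223.] [ 0.629 -0.326] [231. 223. 218.]
spool 0.42 [332. 194.] [0.515 0.163] [233. 227. 224.]
flux 0.59 [145. 214.] [ 0.612 -0.421] [114. 117.  73.]
meter 0.69 [332. 195.] [0.513 0.164] [233. 227. 225.]
meter 0.64 [177. 224.] [ 0.629 -0.328] [231. 223. 218.]
meter 0.58 [406. 186.] [0.474 0.413] [23. 21. 22.]
driver 0.7 [407. 193.] [0.501 0.411] [24. 22. 23.]
driver 0.63 [269. 193.] [ 0.506 -0.043] [232. 225. 221.]
top [[284.0, 224.0], [166.0, 221.0], [168.0, 139.0], [286.0, 141.0]]
 z.136: [[0.458, -0.137], [0.466, 0.228], [0.72, 0.224], [0.715, -0.143]]
paddle_left [0.554 0.138 0.131]
paddle_right [ 0.551 -0.046  0.131]
cell_center 0.72 [313. 215.] [ 0.482 -0.24 ] [111.  73.  62.]
cell_center 0.64 [351. 243.] [ 0.392 -0.365] [82.5 66.  74. ]
cell_center 0.47 [339. 219.] [ 0.472 -0.325] [86. 71. 66.]
spool 0.74 [337. 171.] [ 0.632 -0.326] [245. 241. 242.]
flux 0.49 [367. 178.] [ 0.606 -0.417] [102. 108.  81.]
meter 0.79 [391. 246.] [ 0.381 -0.506] [225. 162.  68.]
driver 0.63 [120. 219.] [0.468 0.417] [70. 54. 47.]
['scene'] [ 0.5874  0.0427 -0.0199] [-0.2 -0.4  0.2 -0.9  0.2  0.6 -0.2  0.3]
['top'] [ 0.5885  0.0432 -0.0185] [-0.1  1.4  0.1  1.1 -0.3 -1.1  0.3 -1.4]
['scene', 'top'] [ 0.5877  0.0429 -0.0196] [-0.3 -0.5  0.1 -1.   0.1  0.5 -0.3  0.1 -0.2  1.1  0.   0.9 -0.4 -1.3
  0.2 -1.8]
```

View pics/c2.png

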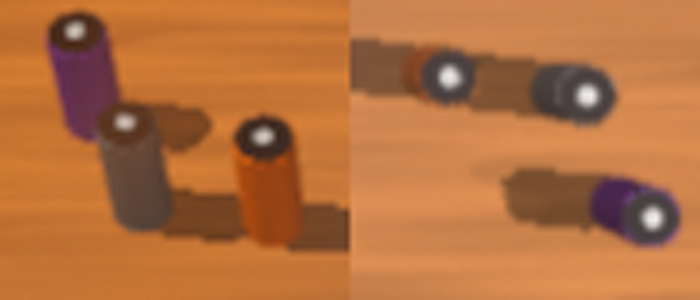

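The candidates, as scene pixels: purple at (172,159), grey at (182,179), orange at (209,181). The crop confirms the middle one is plain grey, so that is the cell, at (0.473, -0.325). Both views agree on the box pose, and the paddle positions match it. I'll try the left paddle first.

```bash
cat >> h.py <<'E'
B=np.array([.5877,.0435]);YAW=-.0196;HX,HZ=.125,.130
PX,PZ=-.010,.129     # paddle pivot (box x, z)
Rb=Ro.from_euler('z',YAW)
def w(x,y,z): return Rb.apply([x,y,z])+[B[0],B[1],0]
def q(tilt):  # tool z = (sin t,0,-cos t), tool y = -y of box
    s,c=np.sin(tilt),np.cos(tilt)
    return (Rb*Ro.from_matrix(np.array([[c,0,s],[0,-1,0],[s,0,-c]]).T)).as_quat() 
def rot(x,z,cx,cz,a): # raise by a about (cx,cz)
    dx,dz=x-cx,z-cz;c,s=np.cos(a),np.sin(a);return cx+c*dx+s*dz, cz-s*dx+c*dz
T0=np.radians(40)
def hook(a,th,dx=0,back=0,y=0.):
    """TCP when hooked under paddle raised a, lid raised th"""
    x,z=-.072+.014,.100+.017   # hooked point: corner just under paddle
    x,z=rot(x,z,PX,PZ,a)
    x+=dx; x-=back*np.sin(T0); z+=back*np.cos(T0)
    x,z=rot(x,z,HX,HZ,th); return w(x,y,z),q(T0-th)
def st():
    s=r.read_state();return s
def F(): return np.array(r.read_state()["wrist_force"])
E
python3 - <<'E'
from h import *
print(Ro.from_quat(q(T0)).apply([[1,0,0],[0,1,0],[0,0,1]]).round(2).tolist())
for y in(.0925,-.0925):
  for a,th,b in((0,0,.12),(0,0,0),(.6,0,0),(.6,.4,0),(.6,.8,0),(0,.8,.08)):
    p,o=hook(a,th,0,b,y);j=r.ik(p,o);print(y,a,th,p.round(3),None if j is None else np.round(j,2))
for yy in(.0925,-.0925):
 for sg in(-1,1):
  for th in(.8,1.2,1.8):
   for t in(80,95,110):
    x,z=rot(HX-.21,HZ,HX,HZ,th);j=r.ik(w(x,yy+sg*.069,z),q(np.radians(t)));print(yy,sg,th,t,j is not None,end=';')
E
```

```text
[[0.77, -0.02, 0.64], [-0.02, -1.0, 0.0], [0.64, -0.01, -0.77]]
0.0925 0 0 [0.454 0.139 0.209] [ 1.02 -0.33 -0.94  0.89 -0.79 -0.07]
0.0925 0 0 [0.532 0.137 0.117] None
0.0925 0.6 0 [0.533 0.137 0.146] [ 0.55 -0.11 -1.    1.41 -0.36 -0.28]
0.0925 0.6 0.4 [0.554 0.137 0.216] [ 0.64  0.07 -0.19  0.21 -1.08  0.83]
0.0925 0.6 0.8 [0.6   0.136 0.271] [ 0.45  0.47  0.62 -0.05 -1.81  1.1 ]
0.0925 0 0.8 [0.586 0.136 0.332] [ 0.46  0.47  0.77 -0.05 -1.96  1.08]
-0.0925 0 0 [ 0.451 -0.046  0.209] [ 0.47 -0.48 -0.94  0.61 -0.56  0.65]
-0.0925 0 0 [ 0.528 -0.048  0.117] None
-0.0925 0.6 0 [ 0.53  -0.048  0.146] None
-0.0925 0.6 0.4 [ 0.55  -0.048  0.216] [ 0.25  0.03 -0.2   0.09 -1.06  1.26]
-0.0925 0.6 0.8 [ 0.596 -0.049  0.271] [ 0.17  0.44  0.56 -0.02 -1.79  1.38]
-0.0925 0 0.8 [ 0.582 -0.049  0.332] [ 0.17  0.43  0.7  -0.02 -1.94  1.37]
0.0925 -1 0.8 80 True;0.0925 -1 0.8 95 False;0.0925 -1 0.8 110 False;0.0925 -1 1.2 80 True;0.0925 -1 1.2 95 True;0.0925 -1 1.2 110 True;0.0925 -1 1.8 80 True;0.0925 -1 1.8 95 False;0.0925 -1 1.8 110 False;0.0925 1 0.8 80 False;0.0925 1 0.8 95 False;0.0925 1 0.8 110 False;0.0925 1 1.2 80 False;0.0925 1 1.2 95 False;0.0925 1 1.2 110 False;0.0925 1 1.8 80 False;0.0925 1 1.8 95 False;0.0925 1 1.8 110 False;-0.0925 -1 0.8 80 True;-0.0925 -1 0.8 95 True;-0.0925 -1 0.8 110 True;-0.0925 -1 1.2 80 True;-0.0925 -1 1.2 95 True;-0.0925 -1 1.2 110 True;-0.0925 -1 1.8 80 True;-0.0925 -1 1.8 95 True;-0.0925 -1 1.8 110 True;-0.0925 1 0.8 80 True;-0.0925 1 0.8 95 False;-0.0925 1 0.8 110 False;-0.0925 1 1.2 80 True;-0.0925 1 1.2 95 True;-0.0925 1 1.2 110 True;-0.0925 1 1.8 80 True;-0.0925 1 1.8 95 True;-0.0925 1 1.8 110 True;
```

Run:
```python
from h import *
def qq(t,az):
    return (Ro.from_euler('z',az)*Rb.inv()*Ro.from_quat(q(t))).as_quat()
for y in(.0925,-.0925):
  for t in(20,25,30,35,40):
    for daz in(-.2,0,.15,.3,.5):
      out=[]
      for x,z in((-.10,.2),(-.076,.111),(-.062,.109),(-.062,.117),(-.058,.146)):
        j=r.ik(w(x,y,z),qq(np.radians(t),daz));out.append(None if j is None else np.round(j,2).tolist())
      k=[o is not None for o in out]
      if sum(k)>=4 : print(y,t,daz,k,out[3])
```

```text
0.0925 20 -0.2 [True, True, True, True, True] [0.73, 0.08, -0.53, 0.4, -0.79, 0.38]
0.0925 20 0 [True, True, True, True, True] [0.69, 0.05, -0.53, 0.33, -0.74, 0.66]
0.0925 20 0.15 [True, True, True, True, True] [0.66, 0.04, -0.52, 0.26, -0.72, 0.89]
0.0925 20 0.3 [True, True, True, True, True] [0.62, 0.04, -0.49, 0.16, -0.71, 1.14]
0.0925 20 0.5 [True, True, True, True, True] [0.56, 0.05, -0.42, 0.03, -0.74, 1.5]
0.0925 25 -0.2 [True, True, True, True, True] [0.77, 0.04, -0.66, 0.57, -0.7, 0.19]
0.0925 25 0 [True, True, True, True, True] [0.72, 0.01, -0.68, 0.51, -0.61, 0.47]
0.0925 25 0.15 [True, True, True, True, True] [0.68, -0.01, -0.66, 0.41, -0.58, 0.73]
0.0925 25 0.3 [True, True, True, True, True] [0.64, -0.01, -0.61, 0.26, -0.57, 1.04]
0.0925 25 0.5 [True, True, True, True, True] [0.56, 0.01, -0.52, 0.04, -0.61, 1.48]
0.0925 30 -0.2 [True, True, True, True, True] [0.77, 0.01, -0.79, 0.8, -0.61, -0.03]
0.0925 30 0 [True, True, True, True, True] [0.71, -0.03, -0.83, 0.77, -0.49, 0.23]
0.0925 30 0.15 [True, True, True, True, True] [0.67, -0.05, -0.82, 0.65, -0.42, 0.5]
0.0925 3
[... 1851 characters left out ...]
, -0.56, 1.83]
-0.0925 30 0.5 [True, True, True, True, True] [0.01, 0.01, -0.4, -0.37, -0.72, 2.29]
-0.0925 35 -0.2 [True, True, True, True, True] [0.2, -0.12, -1.02, 1.15, -0.25, 0.1]
-0.0925 35 0 [True, True, True, True, True] [0.23, -0.13, -0.96, 0.73, -0.2, 0.66]
-0.0925 35 0.15 [True, True, True, True, True] [0.24, -0.12, -0.78, 0.18, -0.3, 1.32]
-0.0925 35 0.3 [True, True, True, True, True] [0.12, -0.08, -0.59, -0.23, -0.47, 1.93]
-0.0925 35 0.5 [True, True, True, True, True] [-0.06, -0.01, -0.42, -0.5, -0.69, 2.45]
-0.0925 40 0.3 [True, True, True, True, True] [0.07, -0.09, -0.61, -0.38, -0.4, 2.1]
-0.0925 40 0.5 [True, True, True, True, True] [-0.15, -0.01, -0.42, -0.67, -0.68, 2.65]
```

```bash
cat >> h.py <<'E'
T0=np.radians(30)
def lidp(x,z,y,th=0,lag=0): # lid-frame point -> pose
    x,z=rot(x,z,HX,HZ,th);return w(x,y,z),q(T0-th+lag)
CX,CZ=-.060,.1200
def pad(a,y,th=0,lag=0): return lidp(*rot(CX,CZ,PX,PZ,a),y,th,lag)
def tryp(y,joint=True):
    d=.10;p,o=lidp(-.073-d*np.sin(T0),.110+d*np.cos(T0),y)
    r.move_pose(p,o);f0=F();log=lambda m:print(m,round(r.read_state()["time"],2),(F()-f0).round(1),flush=True);log("above")
    for k in(.05,.02,.01,0):
        r.move_linear(lidp(-.073-k*np.sin(T0),.110+k*np.cos(T0),y)[0],feed=.08)
        if np.linalg.norm(F()-f0)>8: log(f"contact {k}");break
    log("in")
    r.move_linear(lidp(-.0645,.110,y)[0],feed=.05);log("adv")
    r.move_linear(lidp(CX,.116,y)[0],feed=.05);log("rise")
    r.move_linear(lidp(CX,.119,y)[0],feed=.05);log("rise2")
    for a in np.arange(0,.62,.025):
        r.move_linear(pad(a,y)[0],feed=.03);df=F()-f0;log(f"a{a:.3f}")
        if np.linalg.norm(df)>(14 if a<.3 else 25): return False,a
    return True,a
E
python3 - <<'E'
from h import *
for y in(.0925,-.0925):
    print([r.ik(*v) is not None for v in(lidp(-.123,.197,y),lidp(-.073,.110,y),pad(0,y),pad(.6,y),pad(.6,y,.4),pad(.6,y,.8))])
r.move_gripper(0)
print(tryp(.0925))
p=r.read_camera("scene");cv2.imwrite("pics/c3.png",cv2.resize(p["pixels"][130:270,200:420,::-1],None,fx=3,fy=3))
E
```

```text
[True, True, True, True, True, True]
[True, True, True, True, True, True]
above 4.52 [0. 0. 0.]
in 6.37 [-0.1  0.2  1. ]
adv 6.68 [-0.1  0.2  1.3]
rise 6.98 [0.6 0.9 1.4]
rise2 7.23 [-0.4  1.2  1.1]
a0.000 7.48 [-0.5  0.2  0.7]
a0.025 7.73 [-1.4  1.3  0.6]
a0.050 7.98 [-0.4  1.   1.8]
a0.075 8.23 [0.4 0.3 0.7]
a0.100 8.48 [-0.5  0.8  1.2]
a0.125 8.73 [-0.4  1.2  0.2]
a0.150 8.98 [ 0.  -0.   1.2]
a0.175 9.23 [-0.1  0.8  0.3]
a0.200 9.48 [-0.7 -0.   1. ]
a0.225 9.73 [-0.4  1.   0.4]
a0.250 9.98 [-0.6  0.1  0.9]
a0.275 10.23 [0.  1.  1.2]
a0.300 10.48 [-0.1  0.5  0.3]
a0.325 10.73 [0.9 1.1 1.3]
a0.350 10.98 [1.1 0.  0.9]
a0.375 11.23 [-0.4  0.4  0.3]
a0.400 11.48 [0.1 0.6 0.9]
a0.425 11.73 [0.4 0.5 0.5]
a0.450 11.98 [-0.5  0.9  0.3]
a0.475 12.23 [-0.3 -0.7  0.4]
a0.500 12.48 [-0.1  1.   1.3]
a0.525 12.73 [-0.4  0.   0.5]
a0.550 12.98 [-0.6  1.7  0.8]
a0.575 13.23 [-0.6  0.3  0.9]
a0.600 13.48 [0.1 1.  0.3]
(True, np.float64(0.6000000000000001))
```

View pics/c3.png

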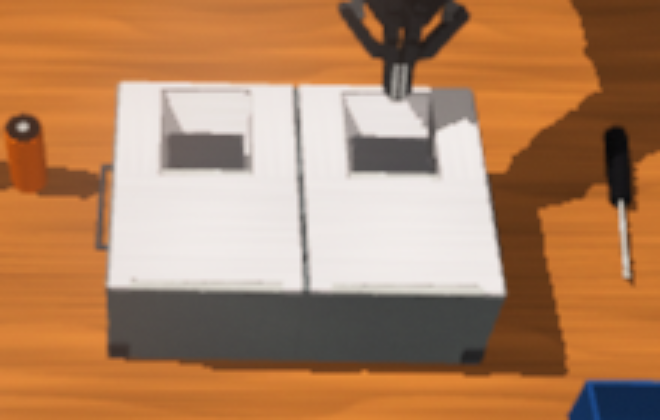

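Run:
```python
from h import *
s=r.read_state();p=r.read_camera("scene")
tp=np.array(s["tool_pos"]);print(tp,Ro.from_quat(s["tool_rot"]).apply([0,0,1]),"want",pad(.6,.0925)[0])
print("tip px",proj(p,tp),"dish pts",proj(p,[w(-.06,.0925,.132),w(-.01,.0925,.132),w(-.119,.0925,.136),w(-.072,.0925,.1),w(-.123,.1825,.136)]).round(1).tolist())
o=r.outline_of(p,"paddle_left");print([(x["p"],x["extent"]) for x in o])
wc=r.read_camera("wrist");im=wc["pixels"][:,:,::-1].copy()
for P in [w(-.06,.0925,.132),w(-.06,.0925-.038,.132),w(-.06,.0925+.038,.132),w(-.01,.0925+.038,.132),w(-.01,.0925-.038,.132)]:
    u=proj(wc,P)[0]; cv2.circle(im,tuple(int(v) for v in u),4,(0,0,255),1)
u=proj(wc,tp)[0];cv2.circle(im,tuple(int(v) for v in u),4,(0,255,0),1)
sc=cv2.resize(p["pixels"][150:200,300:380,::-1],(512,320),interpolation=2)
cv2.imwrite("pics/c4.png",np.vstack([im[100:],sc])[:600])
```

```text
[0.53320456 0.13709526 0.14984182] [ 0.49994331 -0.00977696 -0.86600295] want [0.53317514 0.13708659 0.1498041 ]
tip px [[330.57803676 173.00395208]] dish pts [[329.6, 175.9], [331.0, 188.9], [328.2, 160.3], [327.8, 179.4], [357.1, 160.0]]
[(0.84, [318.1, 173.0, 345.9, 187.8])]
```

View pics/c4.png

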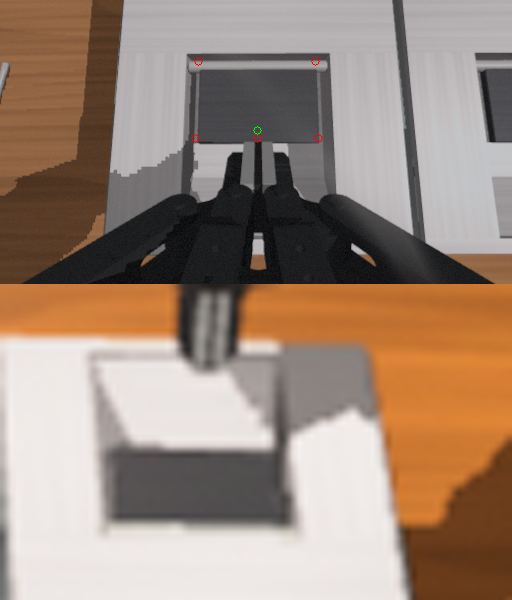

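Run:
```python
from h import *
s=r.read_state();print(s["opening"],s["gripper_force"],s["joint_pos"],s["wrist_force"],s["time"])
tp=np.array(s["tool_pos"]);R=Ro.from_quat(s["tool_rot"])
p=r.read_camera("scene");wc=r.read_camera("wrist")
for k in(0,-.01,-.02,-.03,-.04):
  for dx in(-.011,.011):
    P=tp+R.apply([dx,0,k]);print(k,dx,proj(p,P).round(1),proj(wc,P).round(1))
print(-np.array(wc["R"]).T@wc["t"])
cv2.imwrite("pics/c5.png",cv2.resize(wc["pixels"][200:330,180:340,::-1],None,fx=4.5,fy=4.5,interpolation=2))
```

```text
-0.00017791812643545648 0.0 [ 0.74044282 -0.05483537 -0.72883399  0.65273666 -0.60300164  0.32014164] [-0.18232927  0.20872403  0.09129562] 13.6833
0 -0.011 [[330.  171.7]] [[257.1 247.7]]
0 0.011 [[331.1 174.3]] [[257.1 212.6]]
-0.01 -0.011 [[330.3 168.6]] [[257.1 256.3]]
-0.01 0.011 [[331.4 171.1]] [[257.1 219.8]]
-0.02 -0.011 [[330.6 165.4]] [[257.1 265.9]]
-0.02 0.011 [[331.7 167.9]] [[257.1 227.7]]
-0.03 -0.011 [[330.9 162.3]] [[257.1 276.6]]
-0.03 0.011 [[332.  164.7]] [[257.1 236.5]]
-0.04 -0.011 [[331.1 159.1]] [[257.  288.5]]
-0.04 0.011 [[332.2 161.4]] [[257.1 246.5]]
[0.51726749 0.13733484 0.34191147]
```

View pics/c5.png

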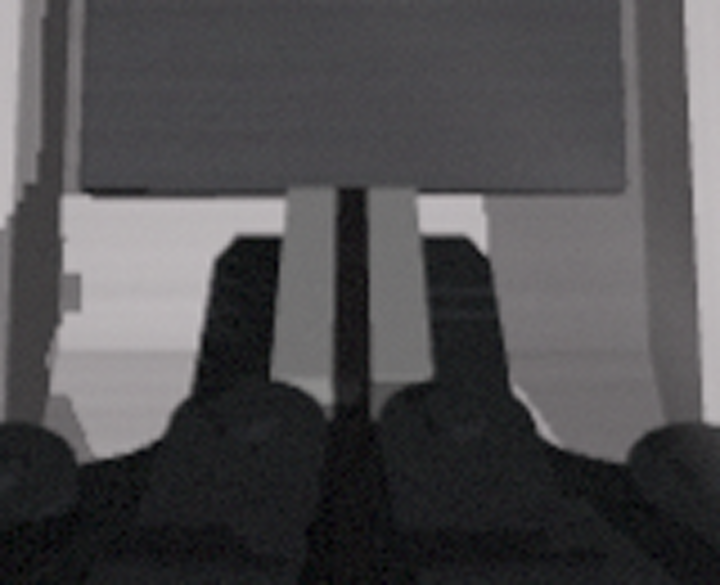

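The pads in the scene picture end near (333,163), but the reported TCP projects to (331,173). The visible tip is therefore some 30 mm short of the TCP, and it passed above the paddle without touching it. I'll find the true tip by feel, with a guarded touch on the dish floor.

Run:
```python
from h import *
y=.0925
b=.03;r.move_linear(lidp(-.073-b*np.sin(T0),.110+b*np.cos(T0),y)[0],feed=.12)
f0=np.mean([F() for _ in range(5)],0)
for k in np.arange(0,.046,.003):
    r.move_linear(lidp(-.073+k*np.sin(T0),.110-k*np.cos(T0),y)[0],feed=.05)
    df=F()-f0
    if np.linalg.norm(df)>5 or k>.04: print("contact",k,df.round(1));break
p=r.read_camera("scene");wc=r.read_camera("wrist");t=r.read_camera("top");s=r.read_state();print(s["time"],s["tool_pos"],proj(p,np.array(s["tool_pos"])))
a=cv2.resize(p["pixels"][140:200,300:380,::-1],(400,300),interpolation=2)
b=cv2.resize(t["pixels"][170:230,160:240,::-1],(400,300),interpolation=2)
c=cv2.resize(wc["pixels"][130:370,100:420,::-1],(400,300),interpolation=2)
cv2.imwrite("pics/c6.png",np.vstack([np.hstack([a,b]),np.hstack([c,c*0])]))
```

```text
contact 0.042 [-4.9 -1.   8.8]
18.625 [0.53862329 0.13733814 0.07581972] [[327.41641039 189.60965602]]
```

View pics/c6.png

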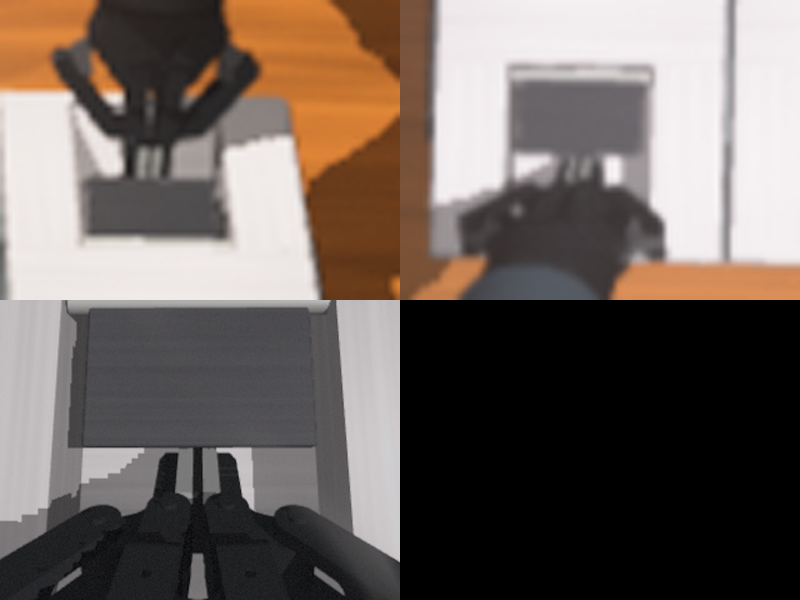

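The contact force and the tip position in the wrist view (row about 242) agree: the real fingertip is about 34 mm behind the nominal TCP. It is now on the dish floor, just under the paddle edge. I'll apply that offset and carry on.

```bash
cat >> h.py <<'E'
L=.034
def lidp(x,z,y,th=0,lag=0):
    x,z=rot(x,z,HX,HZ,th);t=T0-th+lag;return w(x+L*np.sin(t),y,z-L*np.cos(t)),q(t)
def lift(y,f0):
    log=lambda m:print(m,round(r.read_state()["time"],2),(F()-f0).round(1),flush=True)
    for x,z in((-.069,.108),(-.0645,.110),(CX,.116),(CX,.119)):
        r.move_linear(lidp(x,z,y)[0],feed=.05);log((x,z))
    for a in np.arange(0,.61,.025):
        r.move_linear(pad(a,y)[0],feed=.05);r.hold(.05)
        df=np.mean([F() for _ in range(3)],0)-f0;print(round(a,3),df.round(1),flush=True)
        if np.linalg.norm(df)>(14 if a<.3 else 28): return False
    return True
E
python3 - <<'E'
from h import *
y=.0925
print([r.ik(*v) is not None for v in(pad(0,y),pad(.6,y),pad(.6,y,.4),pad(.6,y,.8))])
r.move_linear(lidp(-.073,.108,y)[0],feed=.05);r.hold(.1);f0=np.mean([F() for _ in range(5)],0);print(f0)
print(lift(y,f0),r.read_state()["time"])
E
```

```text
[True, True, True, True]
[ 0.32920429  0.36922945 -0.25545978]
(-0.069, 0.108) 19.25 [-1.3 -0.2  0.6]
(-0.0645, 0.11) 19.5 [-4.2 -1.9  0.8]
(-0.06, 0.116) 19.8 [-22.2   5.7  -3.9]
(-0.06, 0.119) 20.05 [-22.1   6.3  -3.6]
0.0 [-21.3   6.2  -5.8]
False 20.35
```

Run:
```python
from h import *
y=.0925
r.move_linear(lidp(-.073,.110,y)[0],feed=.08)
b=.08;r.move_linear(lidp(-.073-b*np.sin(T0),.110+b*np.cos(T0),y)[0],feed=.15)
s=r.read_state();tp=np.array(s["tool_pos"]);R=Ro.from_quat(s["tool_rot"]);print(s["time"],tp,s["opening"],F().round(1))
out=[]
for n,S in(("scene",6),("top",6),("wrist",2.5)):
    c=r.read_camera(n);u0=proj(c,tp+R.apply([0,0,-.02]))[0];wd=int(260/S);hh=int(260/S)
    x0,y0=int(u0[0]-wd//2),int(u0[1]-hh//2);x0=max(0,min(512-wd,x0));y0=max(0,min(384-hh,y0))
    im=cv2.resize(c["pixels"][y0:y0+hh,x0:x0+wd,::-1],(260,260),interpolation=2);S=260/wd
    plain=im.copy()
    for k,col in((0,(0,0,255)),(-.01,(0,255,255)),(-.02,(0,255,0)),(-.03,(255,255,0)),(-.04,(255,0,0))):
        a,b=[(proj(c,tp+R.apply([dx,0,k]))[0]-[x0,y0])*S for dx in(-.011,.011)]
        cv2.line(im,tuple(int(v) for v in a),tuple(int(v) for v in b),col,1)
        a,b=[(proj(c,tp+R.apply([0,dy,k]))[0]-[x0,y0])*S for dy in(-.0145,.0145)]
        cv2.line(im,tuple(int(v) for v in a),tuple(int(v) for v in b),col,1)
    out.append(np.vstack([plain,im]))
cv2.imwrite("pics/c7.png",np.hstack(out))
```

```text
21.3917 [0.49366326 0.13801488 0.14957473] 8.481386454541084e-05 [-0.4 -0.1  0.7]
```

View pics/c7.png

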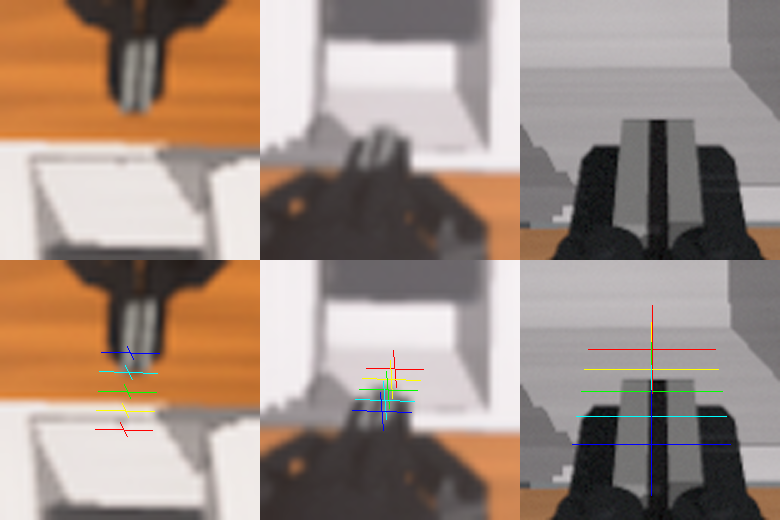

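Overlays in three views confirm the pads end 30 to 33 mm short of the nominal TCP. The block was my geometry: the finger's side met the paddle edge because I advanced before going low enough. Next: go low, advance to a light touch, back off 1 mm, then lift straight.

```bash
cat >> h.py <<'E'
L=.032
def mf(n=4): return np.mean([F() for _ in range(n)],0)
def hookup(y,z0=.106):
    b=.07
    r.move_linear(lidp(-.073-b*np.sin(T0),.110+b*np.cos(T0),y)[0],feed=.15);f0=mf()
    r.move_linear(lidp(-.073,.110,y)[0],feed=.12)
    r.move_linear(lidp(-.073,z0,y)[0],feed=.05);d=mf()-f0;print("low",d.round(1))
    x=-.073
    while x<-.054:
        x+=.0015;r.move_linear(lidp(x,z0,y)[0],feed=.05);d=mf()-f0
        if d[0]<-4: break
    print("edge touch x",round(x,4),d.round(1),r.read_state()["time"])
    x-=.0015;z=z0
    r.move_linear(lidp(x,z,y)[0],feed=.05);f1=mf()
    while z<.132:
        z+=.0015;r.move_linear(lidp(x,z,y)[0],feed=.05);d=mf()-f1
        if d[2]<-2.2: break
    print("under paddle z",round(z,4),d.round(1),r.read_state()["time"])
    for a in np.arange(.02,.62,.02 ):
        r.move_linear(lidp(*rot(x,z,PX,PZ,a),y)[0],feed=.05)
        d=mf()-f1;print(round(a,2),d.round(1),flush=True)
        if -d[2]<1 and a>.06: print("slipped");return None
        if np.linalg.norm(d)>(14 if a<.3 else 28): return False,x,z,a
    return True,x,z,a
E
python3 - <<'E'
from h import *
print(hookup(.0925),r.read_state()["time"])
E
```

```text
low [ 0.7 -0.3  0. ]
edge touch x -0.0625 [-4.3  0.3 -0.5] 24.525
under paddle z 0.109 [-1.3 -0.6 -2.6] 25.275
0.02 [-1.9 -1.  -2.5]
0.04 [-1.5 -1.2 -3.2]
0.06 [-1.3 -1.1 -1.6]
0.08 [-1.4 -1.  -3.3]
0.1 [-1.  -1.8 -4.5]
0.12 [-0.7 -1.4 -3.8]
0.14 [-1.7 -0.3 -6. ]
0.16 [-2.9 -0.9 -6.8]
0.18 [-4.2  0.5 -8.6]
0.2 [-4.   0.6 -9.2]
0.22 [ -4.3  -0.2 -12. ]
0.24 [ -4.1  -0.  -12. ]
0.26 [ -4.7  -0.6 -10.9]
0.28 [ -5.1   0.  -13.8]
(False, -0.06399999999999999, 0.109, np.float64(0.28)) 28.775
```

Run:
```python
from h import *
p=r.read_camera("wrist");s=r.read_camera("scene")
a=cv2.resize(p["pixels"][120:320,120:400,::-1],(560,400),interpolation=2)
b=cv2.resize(s["pixels"][150:205,290:375,::-1],(232,150),interpolation=2)
c=np.zeros((400,232,3),np.uint8);c[:150]=b
cv2.imwrite("pics/c8.png",np.hstack([a,c]))
print(mf(),r.read_state()["time"])
for aa in(0,.1,.28): 
    P=[w(*(lambda t:(t[0],.0925+sg*.038,t[1]))(rot(-.06,.132,PX,PZ,aa))) for sg in(-1,1)];print(aa,proj(p,P).round(1).tolist(),proj(s,P).round(1).tolist())
print([(round(o["p"],2),np.round(o["extent"],1).tolist()) for o in r.outline_of(p,"paddle_left")[:2]])
```

```text
[ -5.63451063   1.02118196 -13.88622494] 28.875
0 [[337.6, 239.8], [172.4, 239.9]] [[317.1, 175.6], [342.2, 176.1]]
0.1 [[340.2, 238.0], [169.7, 238.1]] [[317.3, 174.7], [342.5, 175.2]]
0.28 [[345.0, 231.5], [164.6, 231.6]] [[317.7, 173.4], [343.0, 173.9]]
[(0.81, [164.0, 137.9, 345.5, 249.5])]
```

View pics/c8.png

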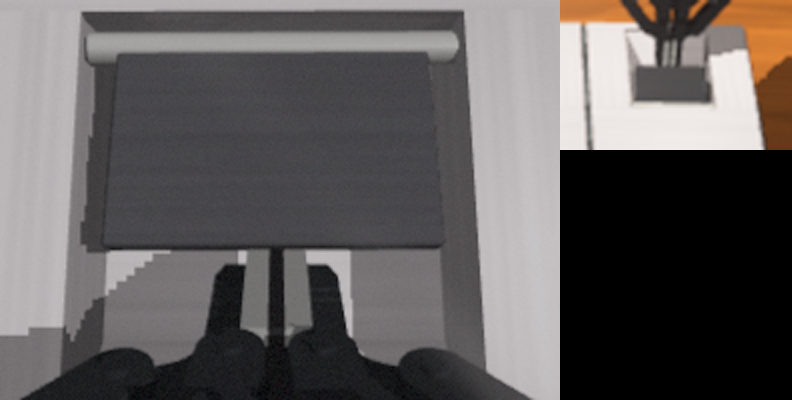

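The paddle edge spans 169.5 px (columns 172 to 341), which is about 0.09 rad, while the force has climbed to 14 N. Left is locked. I'll let it down gently and go to the right lid.

Run:
```python
from h import *
y=.0925;x,z=-.064,.109
T=lambda:round(r.read_state()["time"],2)
r.move_linear(lidp(*rot(x,z,PX,PZ,.1),y)[0],feed=.08)
r.move_linear(lidp(x,.107,y)[0],feed=.08)
r.move_linear(lidp(-.073,.108,y)[0],feed=.08)
b=.09;up=lambda y:lidp(-.073-b*np.sin(T0),.110+b*np.cos(T0),y)
r.move_linear(up(y)[0],feed=.2)
y=-.0915
r.move_linear(*up(y),feed=.25);f0=mf();print(T())
r.move_linear(lidp(-.073,.110,y)[0],feed=.15)
r.move_linear(lidp(-.073,.106,y)[0],feed=.06);print("low",(mf()-f0).round(1))
x=-.0665;z=.106
while x<-.054:
    x+=.0015;r.move_linear(lidp(x,z,y)[0],feed=.05);d=mf()-f0
    if d[0]<-4: break
print("edge",x,d.round(1),T())
x-=.0015;r.move_linear(lidp(x,z,y)[0],feed=.05);f1=mf()
z=.110;r.move_linear(lidp(x,z,y)[0],feed=.05)
for a in np.arange(.04,.81,.04):
    r.move_linear(lidp(*rot(x,z,PX,PZ,a),y)[0],feed=.06)
    d=mf()-f1;print(round(a,2),d.round(1),flush=True)
    if -d[2]<1 and a>.2: print("slip");break
    if np.linalg.norm(d)>(18 if a<.3 else 26): break
print(x,z,a,T())
p=r.read_camera("wrist");cv2.imwrite("pics/w9.png",p["pixels"][:,:,::-1])
print([(round(o["p"],2),np.round(o["extent"],1).tolist()) for o in r.outline_of(p,"paddle_right")[:2]])
for aa in(0,.1,.3,.65): 
    P=[w(*(lambda t:(t[0],y+sg*.038,t[1]))(rot(-.06,.132,PX,PZ,aa))) for sg in(-1,1)];print(aa,proj(p,P).round(1).tolist())
```

```text
31.28
low [-0.4  0.3  0. ]
edge -0.0605 [-6.9  0.8  0.4] 33.34
0.04 [-3.5 -0.3 -0.9]
0.08 [-3.4 -1.  -1.4]
0.12 [-2.1 -0.7 -1.1]
0.16 [-1.9 -0.2 -0.6]
0.2 [-2.1 -0.4 -1. ]
0.24 [-1.5  0.1 -1.8]
0.28 [-1.9 -0.7 -1.8]
0.32 [-2.  -0.7 -2.4]
0.36 [-2.3 -0.4 -2.2]
0.4 [-3.   0.9 -3. ]
0.44 [-2.6 -1.1 -1.3]
0.48 [-2.2 -0.8 -3.4]
0.52 [-1.9 -0.9 -3. ]
0.56 [-3.1 -0.7 -2.9]
0.6 [-1.9 -0.9 -4. ]
0.64 [-3.   0.  -3.3]
0.68 [-2.2 -0.7 -4.7]
0.72 [-8.2  0.9 -1. ]
slip
-0.062 0.11 0.7200000000000001 38.34
[(0.66, [181.8, 163.8, 342.2, 242.0])]
0 [[328.0, 254.7], [185.1, 254.8]]
0.1 [[330.0, 253.5], [183.1, 253.6]]
0.3 [[334.0, 247.9], [179.0, 247.9]]
0.65 [[340.5, 226.9], [172.4, 227.0]]
```

The right paddle has swung well past 0.3 rad, so its latch is free. Now I raise the lid about its hinge.

Run:
```python
from h import *
y=-.0915;x,z=-.062,.110
T=lambda:round(r.read_state()["time"],2)
f1=np.array([0,0,0.])
P=lambda a,th:lidp(*rot(x,z,PX,PZ,a),y,th)
for a,th in((.66,.03),(.68,.06),(.7,.1),(.7,.16),(.7,.24)):
    r.move_linear(*P(a,th),feed=.08);d=mf();print(a,th,d.round(1),T(),flush=True)
    if np.linalg.norm(d)>30: break
p=r.read_camera("wrist");s=r.read_camera("scene")
print([(round(o["p"],2),np.round(o["extent"],1).tolist()) for o in r.outline_of(p,"paddle_right")[:1]],[(round(o["p"],2),np.round(o["extent"],1).tolist()) for o in r.outline_of(s,"lid_right")[:1]])
for th in(0,.05,.1,.15,.2,.25):
    print(th,proj(s,[w(*(lambda t:(t[0],yy,t[1]))(rot(-.123,.136,HX,HZ,th))) for yy in(-.18,0)]).round(1).tolist())
a=cv2.resize(p["pixels"][100:340,100:420,::-1],(400,300),interpolation=2)
b=cv2.resize(s["pixels"][140:245,225:365,::-1],(400,300),interpolation=2)
cv2.imwrite("pics/c9.png",np.hstack([a,b]))
```

```text
0.66 0.03 [-0.5  0.5 -1. ] 38.69
0.68 0.06 [-0.9  0.3 -0.2] 38.94
0.7 0.1 [-0.2 -0.4 -0.1] 39.19
0.7 0.16 [ 0.2  0.5 -0.2] 39.47
0.7 0.24 [-0.7  0.3 -0. ] 39.79
[(0.8, [192.0, 169.3, 327.6, 251.7])] [(0.82, [234.1, 156.0, 303.8, 229.5])]
0 [[240.3, 157.5], [298.3, 158.7]]
0.05 [[240.2, 155.0], [298.7, 156.2]]
0.1 [[240.1, 152.6], [299.0, 153.8]]
0.15 [[239.9, 150.3], [299.4, 151.5]]
0.2 [[239.8, 148.1], [299.8, 149.3]]
0.25 [[239.7, 146.1], [300.2, 147.3]]
```

View pics/c9.png

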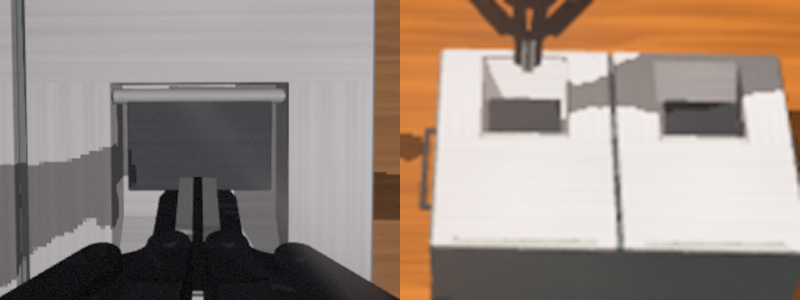

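The view shows the fingers back above the dish with the lid still shut: they slipped off the paddle edge. I had rotated the tip's centre about the pivot, and not its hooking corner, so the hook depth shrank to nothing. The measured touches match the model, so I'll steer the corner itself and go deeper as the paddle rises.

```bash
cat >> h.py <<'E'
YR=-.0915
T=lambda:round(r.read_state()["time"],2)
def hk(phi,rho,e,th=0):
    cx,cz=rot(PX-rho,PZ-.003,PX,PZ,phi)
    cx+=.5*e*np.sin(phi);cz+=e*np.cos(phi)
    return lidp(cx-.0095,cz-.0055,YR,th)
def tipq(x,y,z,tilt): # real tip in box frame at a tilt
    return w(x+L*np.sin(tilt),y,z-L*np.cos(tilt)),q(tilt)
def push(th,rad=.215,y=YR-.069,gap=0,tilt=np.radians(82)):
    x,z=rot(HX-rad,HZ,HX,HZ,th);return tipq(x-gap,y,z,tilt)
E
python3 - <<'E'
from h import *
seq=[hk(0,.0425,0),hk(.15,.041,.002),hk(.3,.0385,.004),hk(.48,.036,.006),hk(.66,.035,.008)]
lids=[hk(.66,.035,.009,t) for t in(.1,.22,.36,.5,.64,.76)]
pu=[push(.72,gap=.05)]+[push(t) for t in(.75,.95,1.15,1.35,1.52,1.68)]
print([r.ik(*v) is not None for v in seq+lids+pu])
for v in pu[:1]+pu[-1:]: print(np.round(r.ik(*v),2))
print(np.round(r.read_state()["joint_pos"],2))
r.move_linear(*lidp(-.083,.135,YR),feed=.2)
r.move_linear(lidp(-.073,.107,YR)[0],feed=.1)
r.move_linear(lidp(-.0625,.1055,YR)[0],feed=.08);f=mf();print("in",f.round(1),T())
ok=True
for i,v in enumerate(seq):
    r.move_linear(v[0],feed=.06);d=mf();print(i,d.round(1),T(),flush=True)
    if np.linalg.norm(d)>30 or (i==4 and -d[2]<2): ok=False;break
if ok:
  for v in lids:
    r.move_linear(*v,feed=.12);d=mf();print("lid",d.round(1),T(),flush=True)
    if np.linalg.norm(d)>35 or np.linalg.norm(d)<2: print("stop");break
p=r.read_camera("scene");print([(round(o["p"],2),np.round(o["extent"],1).tolist()) for o in r.outline_of(p,"lid_right")[:1]])
cv2.imwrite("pics/s10.png",p["pixels"][:,:,::-1])
E
```

```text
[True, True, True, True, True, True, True, True, True, True, True, True, True, True, True, True, True, True]
[-0.9  -0.17 -0.73 -1.85 -0.92 -2.54]
[-0.45  0.11 -0.24 -1.98 -0.47 -2.62]
[ 0.26  0.05 -0.32  0.1  -0.93  1.25]
in [-1.1 -0.4 -2.8] 41.42
0 [-5.2 -2.  -4.3] 41.82
1 [-6.8 -0.5 -4.2] 42.11
2 [-12.1   1.4  -3. ] 42.39
3 [-18.3   5.    0.1] 42.68
4 [-31.1  13.   -1.9] 42.97
[(0.9, [236.1, 153.9, 304.2, 230.3])]
```

This isn't a corner hook: the paddle edge rides on the finger's slanted side. Going straight up is right, but it needs a long engagement, so I start with the tip on the dish floor and move it exactly as the edge moves. Retrying that way.

```bash
cat >> h.py <<'E'
def hs(phi,th=0,ex=.003,ez=.007,k=None):
    k=phi/.65 if k is None else k
    a,b=rot(PX-.05,PZ-.003,PX,PZ,phi);dx,dz=a-(PX-.05),b-(PZ-.003)
    return lidp(-.0605+dx+k*ex,.104+dz+k*ez,YR,th)
E
python3 - <<'E'
from h import *
r.move_linear(lidp(-.085,.140,YR)[0],feed=.2)
r.move_linear(lidp(-.073,.107,YR)[0],feed=.15)
r.move_linear(lidp(-.062,.104,YR)[0],feed=.1);print("in",mf().round(1),T())
ok=True
for ph in(0.1,.22,.34,.46,.56,.66):
    r.move_linear(hs(ph)[0],feed=.06);d=mf();print(ph,d.round(1),T(),flush=True)
    if np.linalg.norm(d)>32 or (ph>.3 and np.linalg.norm(d)<2): ok=False;break
if ok:
  for th in(.07,.16,.28,.42,.56,.72):
    r.move_linear(*hs(.66,th),feed=.12);d=mf();print("lid",th,d.round(1),T(),flush=True)
    if np.linalg.norm(d)>35 or np.linalg.norm(d)<2: print("stop");break
p=r.read_camera("scene");print([(round(o["p"],2),np.round(o["extent"],1).tolist()) for o in r.outline_of(p,"lid_right")[:1]])
cv2.imwrite("pics/s11.png",p["pixels"][:,:,::-1])
E
```

```text
in [-0.9  1.  -3. ] 44.07
0.1 [-7.8  2.4 -4.2] 44.33
0.22 [-8.2  2.4 -3.3] 44.6
0.34 [-9.3  4.  -3.6] 44.88
0.46 [-8.2  3.3 -4.6] 45.15
0.56 [-6.1  0.5 -5.1] 45.4
0.66 [-12.3   3.   -4.5] 45.65
lid 0.07 [-30.7   3.4   3.3] 45.94
lid 0.16 [-43.3   2.5   9.3] 46.25
stop
[(0.73, [235.9, 153.5, 303.0, 228.2])]
```

Run:
```python
from h import *
p=r.read_camera("wrist");s=r.read_camera("scene")
a=cv2.resize(p["pixels"][100:350,80:430,::-1],(490,350),interpolation=2)
b=cv2.resize(s["pixels"][145:200,240:310,::-1],(300,236),interpolation=2)
c=np.zeros((350,300,3),np.uint8);c[:236]=b
cv2.imwrite("pics/c12.png",np.hstack([a,c]))
st=r.read_state();print(st["tool_pos"],hs(.66,.16)[0],st["opening"],T())
for ph,th in((0,0),(.3,0),(.6,0),(.6,.1)):
    P=[]
    for sg in(-1,1):
        x,z=rot(-.06,.132,PX,PZ,ph);x,z=rot(x,z,HX,HZ,th);P.append(w(x,YR+sg*.038,z))
    print(ph,th,proj(p,P).round(1).tolist())
```

```text
[ 0.53783063 -0.0497001   0.13104578] [ 0.55269509 -0.04733139  0.14001568] -0.00023917397072104144 46.45
0 0 [[319.3, 251.4], [185.6, 252.2]]
0.3 0 [[324.4, 250.3], [179.7, 251.1]]
0.6 0 [[329.8, 239.7], [173.5, 240.6]]
0.6 0.1 [[338.4, 236.3], [163.6, 237.3]]
```

View pics/c12.png

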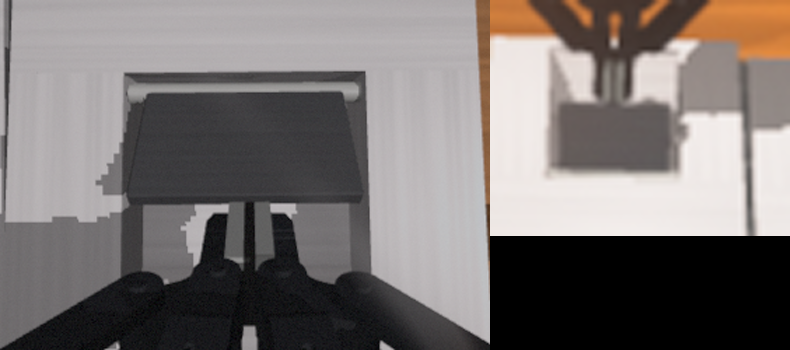

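The paddle is up, with its edge spanning columns 171 to 338 in the wrist frame. That is about 0.6 rad, and the lid has started to rise (about 0.05). The edge sits right at the finger's corner, though. I'll ease down a little, tilt the finger to about 42° for a real hook, and then lift.

```bash
cat >> h.py <<'E'
def h2(phi,th,s,ez,t0,az):
    ex,ezz=rot(PX-.05,PZ-.003,PX,PZ,phi)
    cx,cz=ex+s*np.sin(t0)-.011*np.cos(t0),ezz-s*np.cos(t0)-.011*np.sin(t0)
    return tip3(cx,cz,th,ez,t0-th,az)
def tip3(cx,cz,th,ez,t,az):
    cx,cz=rot(cx,cz,HX,HZ,th)
    Q=Ro.from_euler('z',az)*Ro.from_quat(q(t));p=w(cx,YR,cz+ez)+L*Q.apply([0,0,1]);return p,Q.as_quat()
E
cat > t.py <<'E'
from h import *
best=None
for t0 in(44,42,39,36):
  for az in(.15,.25,.35,.45):
    t=np.radians(t0)
    S=[h2(.42,.04,.014,0,t,az),h2(.55,.05,.014,.004,t,az)]+[h2(.64,th,.013,.009,t,az) for th in(.05,.12,.22,.34,.48,.62,.76)]
    js=[r.ik(*v) for v in S]
    if all(j is not None for j in js): best=(t0,az);break
  if best: break
print(best,[np.round(j,2).tolist() for j in js[:2]])
r.move_linear(*S[0],feed=.06);d=mf();print(d.round(1),T())
for i,v in enumerate(S[1:]):
    r.move_linear(*v,feed=.12);d=mf();print(i,d.round(1),T(),flush=True)
    if np.linalg.norm(d)>38 or (i>1 and np.linalg.norm(d)<2): print("stop");break
p=r.read_camera("scene");print([(round(o["p"],2),np.round(o["extent"],1).tolist()) for o in r.outline_of(p,"lid_right")[:1]])
for th in(0,.1,.3,.5,.7,.8): print(th,proj(p,[w(*(lambda t:(t[0],yy,t[1]))(rot(-.123,.136,HX,HZ,th))) for yy in(-.18,0)]).round(1).tolist())
E
python3 t.py
```

```text
(44, 0.25) [[0.17, -0.06, -0.7, -0.18, -0.21, 1.79], [0.18, -0.07, -0.68, -0.14, -0.25, 1.75]]
[-5.9 -1.8 -0.7] 48.04
0 [-8.3 -0.3 -4.7] 48.29
1 [-13.1   1.2  -2.6] 48.54
2 [-23.3  -3.8   1. ] 48.8
3 [-0.7  0.2 -1. ] 49.1
stop
[(0.71, [235.2, 151.7, 302.5, 228.7])]
0 [[240.3, 157.5], [298.3, 158.7]]
0.1 [[240.1, 152.6], [299.0, 153.8]]
0.3 [[239.5, 144.2], [300.6, 145.5]]
0.5 [[238.8, 138.3], [302.3, 139.7]]
0.7 [[238.0, 135.6], [304.1, 137.0]]
0.8 [[237.5, 135.5], [305.1, 136.9]]
```

Run:
```python
from h import *
p=r.read_camera("scene");g=p["pixels"].astype(int)
for c in(243,247,251,289,293,297,305,350,354):
    col=g[140:170,c];w_=(col.min(1)>130)&(col.max(1)-col.min(1)<70);i=np.nonzero(w_)[0];print(c,140+i[0] if len(i) else None,col[::3].min(1).tolist())
g0=cv2.imread("pics/scene0.png")[:,:,::-1].astype(int)
for c in(243,247,251,289,293,297,350,354):
    col=g0[140:170,c];w_=(col.min(1)>130)&(col.max(1)-col.min(1)<70);i=np.nonzero(w_)[0];print("t0",c,140+i[0] if len(i) else None)
wc=r.read_camera("wrist");o=r.outline_of(wc,"paddle_right");print([(round(x["p"],2),np.round(x["extent"]).tolist()) for x in o[:1]])
for ph,th in((0,0),(0,.05),(0,.1),(.3,.05)):
    P=[]
    for sg in(-1,1):
        for xx in(-.06,-.01):
            x,z=rot(xx,.132,PX,PZ,ph);x,z=rot(x,z,HX,HZ,th);P.append(w(x,YR+sg*.038,z))
    print(ph,th,proj(wc,P).round(0).tolist())
s=r.read_state();print(s["tool_pos"],s["joint_pos"],T())
```

```text
243 152 [63, 61, 62, 62, 167, 226, 228, 229, 230, 231]
247 152 [51, 56, 62, 65, 168, 227, 228, 230, 230, 230]
251 153 [81, 53, 55, 66, 137, 226, 227, 228, 229, 229]
289 154 [62, 62, 65, 64, 71, 133, 134, 136, 138, 139]
293 155 [60, 61, 64, 62, 61, 133, 135, 135, 137, 138]
297 161 [60, 60, 65, 62, 61, 123, 126, 134, 135, 136]
305 163 [58, 58, 63, 61, 58, 61, 101, 130, 130, 132]
350 159 [54, 49, 51, 54, 49, 41, 55, 231, 232, 232]
354 159 [55, 50, 52, 53, 49, 40, 55, 231, 232, 232]
t0 243 157
t0 247 157
t0 251 157
t0 289 158
t0 293 158
t0 297 159
t0 350 159
t0 354 159
[(0.9, [194.0, 194.0, 347.0, 304.0])]
0 0 [[310.0, 302.0], [326.0, 225.0], [194.0, 271.0], [215.0, 197.0]]
0 0.05 [[313.0, 303.0], [329.0, 223.0], [191.0, 271.0], [214.0, 194.0]]
0 0.1 [[315.0, 303.0], [331.0, 221.0], [188.0, 269.0], [213.0, 191.0]]
0.3 0.05 [[318.0, 299.0], [329.0, 222.0], [188.0, 264.0], [214.0, 193.0]]
[ 0.5576836  -0.04312319  0.15939646] [ 0.18445663 -0.05209148 -0.48013053 -0.04337299 -0.5945941   1.64600672] 49.35
```

The lid's front edge rose from row 157 to 152 in the scene view, so the right lid stands about 0.1 rad open and unlatched: a 24 mm gap under the front edge. I'll slip a fingertip under the edge's side strip, clear of the dish, and push it back from there.

```bash
cat > t2.py <<'E'
from h import *
def tp(x,y,z,deg,flip):
    t=np.radians(deg);Q=Ro.from_quat(q(t))
    if flip: Q=Q*Ro.from_euler('z',np.pi)
    return w(x+L*np.sin(t),y,z-L*np.cos(t)),Q.as_quat()
def plan(y,flip,t1):
    S=[tp(-.19,y,.21,55,flip),tp(-.165,y,.132,60,flip),tp(-.125,y,.1385,62,flip),tp(-.117,y,.149,65,flip),tp(-.105,y,.163,t1-5,flip)]
    for th in(.3,.45,.65,.9,1.15,1.4,1.6,1.72):
        x,z=rot(HX-.226,HZ-.006,HX,HZ,th);g=.010*max(0,np.cos(th));S.append(tp(x,y,z-g,t1,flip))
    return S
j0=np.array(r.read_state()["joint_pos"]);res=[]
for dy in(-.069,.069):
  for flip in(0,1):
    for t1 in(72,78,84):
      J=[r.ik(*v) for v in plan(YR+dy,flip,t1)];n=sum(j is None for j in J)
      ok=[j for j in J if j is not None];A=np.array([j0]+ok)
      res.append((n,round(np.abs(A[1]-j0).max(),2),round(np.abs(np.diff(A[1:],axis=0)).max(),2),dy,flip,t1,np.round(A[1],2).tolist(),np.round(A[-1],2).tolist()))
if __name__=="__main__":
  for v in sorted(res,key=lambda v:v[:3]): print(v)
E
python3 t2.py
```

```text
(1, np.float64(1.42), np.float64(0.35), -0.069, 1, 78, [-0.69, -0.2, -0.77, -1.47, -0.57, 0.25], [-0.29, 0.08, -0.14, -1.58, -0.26, 0.06])
(1, np.float64(1.42), np.float64(0.66), -0.069, 1, 84, [-0.69, -0.2, -0.77, -1.47, -0.57, 0.25], [-0.47, 0.12, -0.25, -2.05, -0.51, 0.59])
(1, np.float64(4.54), np.float64(0.66), -0.069, 0, 84, [-0.69, -0.2, -0.77, -1.47, -0.57, -2.89], [-0.47, 0.12, -0.25, -2.05, -0.51, -2.55])
(3, np.float64(2.0), np.float64(0.44), 0.069, 1, 78, [-0.29, -0.22, -0.85, -2.04, -0.27, 0.62], [-0.14, 0.06, -0.22, -2.1, -0.13, 0.55])
(3, np.float64(4.17), np.float64(0.44), 0.069, 0, 78, [-0.29, -0.22, -0.85, -2.04, -0.27, -2.53], [-0.14, 0.06, -0.22, -2.1, -0.13, -2.59])
(3, np.float64(4.54), np.float64(0.35), -0.069, 0, 78, [-0.69, -0.2, -0.77, -1.47, -0.57, -2.89], [-0.36, -0.05, -0.28, -1.61, -0.33, -3.03])
(5, np.float64(1.42), np.float64(0.36), -0.069, 1, 72, [-0.69, -0.2, -0.77, -1.47, -0.57, 0.25], [-0.33, -0.2, -0.46, -1.35, -0.3, -0.13])
(5, np.float64(2.0), np.float64(0.5), 0.069, 1, 84, [-0.29, -0.22, -0.85, -2.04, -0.27, 0.62], [-0.28, 0.1, -0.42, -2.56, -0.49, 1.07])
(5, np.float64(4.17), np.float64(0.5), 0.069, 0, 84, [-0.29, -0.22, -0.85, -2.04, -0.27, -2.53], [-0.28, 0.1, -0.42, -2.56, -0.49, -2.07])
(5, np.float64(4.54), np.float64(5.93), -0.069, 0, 72, [-0.69, -0.2, -0.77, -1.47, -0.57, -2.89], [-0.33, -0.2, -0.46, -1.35, -0.3, 3.01])
(7, np.float64(2.0), np.float64(0.29), 0.069, 1, 72, [-0.29, -0.22, -0.85, -2.04, -0.27, 0.62], [-0.19, -0.27, -0.67, -1.99, -0.18, 0.48])
(7, np.float64(4.17), np.float64(0.29), 0.069, 0, 72, [-0.29, -0.22, -0.85, -2.04, -0.27, -2.53], [-0.19, -0.27, -0.67, -1.99, -0.18, -2.66])
```

```bash
cat > t3.py <<'E'
from h import *
def tp(x,y,z,deg,flip,az):
    t=np.radians(deg);Q=Ro.from_euler('z',az)*Ro.from_quat(q(t))
    if flip: Q=Q*Ro.from_euler('z',np.pi)
    return w(x,y,z)+L*Q.apply([0,0,1]),Q.as_quat()
def plan(y,flip,t1,az):
    S=[tp(-.19,y,.21,55,flip,az),tp(-.165,y,.132,60,flip,az),tp(-.125,y,.1385,62,flip,az),tp(-.117,y,.149,65,flip,az),tp(-.105,y,.163,min(70,t1),flip,az)]
    for th in(.3,.45,.65,.9,1.15,1.4,1.6,1.72):
        x,z=rot(HX-.226,HZ-.006,HX,HZ,th);g=.010*max(0,np.cos(th));S.append(tp(x,y,z-g,t1,flip,az))
    return S
if __name__=="__main__":
  j0=np.array(r.read_state()["joint_pos"]);res=[]
  for dy in(-.069,.069):
   for flip in(0,1):
    for t1 in(65,70,75,80,85):
     for az in np.arange(-.7,.71,.1):
      J=[r.ik(*v) for v in plan(YR+dy,flip,t1,az)];n=sum(j is None for j in J)
      if n: continue
      A=np.array([j0]+J)
      res.append((n,round(np.abs(A[1]-j0).max(),2),round(np.abs(np.diff(A[1:],axis=0)).max(),2),dy,flip,t1,round(az,1),np.round(A[1],2).tolist(),np.round(A[-1],2).tolist()))
  for v in sorted(res,key=lambda v:v[:3])[:14]: print(*v)
E
python3 t3.py
```

```text
Traceback (most recent call last):
  File "t3.py", line 17, in <module>
    J=[r.ik(*v) for v in plan(YR+dy,flip,t1,az)];n=sum(j is None for j in J)
       ~~~~^^^^
ValueError: time passes only in moves, steps and waits
```

```bash
cat > t4.py <<'E'
from t3 import *
s=r.read_state();Q=Ro.from_quat(s["tool_rot"]);tp0=np.array(s["tool_pos"])
r.move_linear(tp0-.09*Q.apply([0,0,1])+[-.03,0,0.0],feed=.25);print(T())
j0=np.array(r.read_state()["joint_pos"]);n=0
try:
 for dy in(-.069,):
  for flip in(1,):
   for t1 in(78,84,72):
    for az in(-.3,-.15,.15,.3,.5,-.5):
      J=[];S=plan(YR+dy,flip,t1,az)
      for i in(0,12,2,5,1,3,4,6,7,8,9,10,11):
        j=r.ik(*S[i]);n+=1
        if j is None: break
        J.append(j)
      else:
        print("OK",t1,az,np.abs(J[0]-j0).max().round(2),np.round(J[0],2),np.round(J[1],2));continue
      print(t1,az,"fails at",i)
except ValueError as e: print(e,n)
E
python3 t4.py
```

```text
49.93
78 -0.3 fails at 0
78 -0.15 fails at 0
OK 78 0.15 2.21 [-0.34 -0.43 -0.68 -0.78 -0.55 -0.59] [-0.39  0.12 -0.1  -1.52 -0.51  0.06]
OK 78 0.3 1.74 [-0.68 -0.28 -0.55 -1.   -0.92 -0.13] [-0.47  0.18 -0.03 -1.48 -0.74  0.07]
OK 78 0.5 1.52 [-0.8  -0.14 -0.44 -1.02 -1.16  0.1 ] [-0.55  0.27  0.1  -1.43 -1.01  0.08]
78 -0.5 fails at 0
84 -0.3 fails at 0
84 -0.15 fails at 0
OK 84 0.15 2.21 [-0.34 -0.43 -0.68 -0.78 -0.55 -0.59] [-0.51  0.16 -0.17 -1.83 -0.66  0.4 ]
OK 84 0.3 1.74 [-0.68 -0.28 -0.55 -1.   -0.92 -0.13] [-0.56  0.21 -0.09 -1.7  -0.84  0.31]
OK 84 0.5 1.52 [-0.8  -0.14 -0.44 -1.02 -1.16  0.1 ] [-0.61  0.31  0.05 -1.59 -1.08  0.24]
84 -0.5 fails at 0
72 -0.3 fails at 0
72 -0.15 fails at 0
OK 72 0.15 2.21 [-0.34 -0.43 -0.68 -0.78 -0.55 -0.59] [-0.24  0.09 -0.06 -1.12 -0.39 -0.36]
OK 72 0.3 1.74 [-0.68 -0.28 -0.55 -1.   -0.92 -0.13] [-0.37  0.15  0.02 -1.23 -0.66 -0.19]
OK 72 0.5 1.52 [-0.8  -0.14 -0.44 -1.02 -1.16  0.1 ] [-0.48  0.25  0.15 -1.26 -0.96 -0.1 ]
72 -0.5 fails at 0
```

```bash
cat > t5.py <<'E'
from t3 import *
S=plan(YR-.069,1,78,.3)
r.move_pose(*S[0]);print("at front",T())
feeds=[.2,.12,.1,.12,.15,.2,.22,.25,.25,.25,.2,.15]
for i,(v,f) in enumerate(zip(S[1:],feeds),1):
    try: r.move_linear(*v,feed=f)
    except r.PlanningError as e: print(i,"plan",e);break
    d=mf();print(i,d.round(1),T(),flush=True)
    if np.linalg.norm(d)>35: print("stop");break
p=r.read_camera("scene");g=p["pixels"].astype(int)
print([(round(o["p"],2),np.round(o["extent"],1).tolist()) for o in r.outline_of(p,"lid_right")[:1]])
for c in(247,289):
    col=g[100:190,c];i=np.nonzero((col.min(1)>130)&(col.max(1)-col.min(1)<70))[0];print(c,100+i[0] if len(i) else None)
for th in(.3,.7,1.,1.4,1.6,1.75): print(th,proj(p,[w(*(lambda t:(t[0],-.12,t[1]))(rot(-.123,.136,HX,HZ,th)))]).round(1).tolist())
E
python3 t5.py
```

```text
at front 51.47
1 [-0.3 -0.6 -0.5] 52.08
2 [-0.9  0.2 -0.2] 52.58
3 [-4.3  0.8 -4.5] 52.88
4 [-4.2  2.3 -7.8] 53.2
5 [-0.3 -0.  -1.9] 53.52
6 [-0.6 -0.1  0.7] 53.85
7 [-0.6  0.4 -1.1] 54.21
8 [-0.1  0.1  0.8] 54.59
9 [-0.8 -0.  -1.2] 54.98
10 [ 0.7 -0.5 -0.6] 55.35
11 [-1.1  0.4 -0.5] 55.73
12 [0.5 0.2 0. ] 56.06
[(0.85, [230.6, 163.0, 310.7, 230.2])]
247 179
289 104
0.3 [[259.9, 144.6]]
0.7 [[260.0, 136.0]]
1.0 [[259.9, 138.7]]
1.4 [[259.5, 157.0]]
1.6 [[259.2, 172.5]]
1.75 [[258.9, 186.5]]
```

At column 247 the front edge now reads row 179, and the model gives about 1.67 rad there: the lid has swung back. I'll retreat and pick up the grey cell.

```bash
cat > t6.py <<'E'
from h import *
def dn(x,y,z,psi): return np.array([x,y,z]),(Ro.from_euler('z',psi)*Ro.from_euler('x',np.pi)).as_quat()
CXY=(.473,-.3245)
if __name__=="__main__":
    s=r.read_state();p0=np.array(s["tool_pos"])
    r.move_linear(p0+[-.14,0,.0],feed=.35)
    j0=np.array(r.read_state()["joint_pos"])
    best=min(((np.abs(j-j0).max(),ps) for ps in np.radians([55,-125]) if (j:=r.ik(*dn(*CXY,.17,ps))) is not None and r.ik(*dn(*CXY,.022,ps)) is not None))
    print(best,T())
    r.move_pose(*dn(*CXY,.17,best[1]));r.move_gripper(.064);print(T())
    p=r.read_camera("scene");g=p["pixels"].astype(int)
    print([(round(o["p"],2),np.round(o["extent"],1).tolist()) for o in r.outline_of(p,"lid_right")[:1]])
    for c in(245,255,265,275,285):
        col=g[130:235,c];i=np.nonzero((col.min(1)>130)&(col.max(1)-col.min(1)<70))[0];print(c,130+i[0],col[::8].min(1).tolist())
    f0=mf()
    r.move_linear(dn(*CXY,.05,best[1])[0],feed=.25);print("F",(mf()-f0).round(1))
    r.move_linear(dn(*CXY,.022,best[1])[0],feed=.1);print("F",(mf()-f0).round(1))
    r.move_gripper(.02,50);s=r.read_state();print("open",s["opening"],s["gripper_force"],(mf()-f0).round(1),T())
    open("psi","w").write(str(best[1]))
E
python3 t6.py
```

```text
(np.float64(1.4749424455587887), np.float64(-2.181661564992912)) 56.71
58.66
[(0.97, [231.3, 161.7, 312.7, 230.3])]
245 179 [55, 58, 55, 55, 72, 74, 108, 112, 115, 114, 110, 112, 114, 73]
255 179 [57, 60, 56, 54, 72, 73, 118, 113, 69, 62, 110, 113, 117, 72]
265 163 [61, 61, 57, 55, 110, 89, 188, 114, 49, 42, 113, 115, 115, 74]
275 163 [60, 62, 59, 58, 108, 94, 189, 115, 46, 42, 115, 115, 114, 75]
285 176 [60, 60, 62, 57, 75, 76, 189, 115, 49, 70, 115, 116, 114, 75]
F [ 0.3 -0.3  1.7]
F [-0.5  0.3  1. ]
open 0.03901349708728288 50.045122504234314 [-1.   1.   7.1] 60.17
```

```bash
cat > t7.py <<'E'
from t6 import *
ps=float(open("psi").read());tx,ty,_=w(-.025,-.091,0);print(tx,ty)
print([r.ik(*dn(tx,ty,z,ps)) is not None for z in(.2,.029)])
r.move_linear(dn(*CXY,.20,ps)[0],feed=.35);s=r.read_state();print("held",s["opening"],mf().round(1),T())
r.move_linear(dn(tx,ty,.20,ps)[0],feed=.35);f0=mf();print(T())
r.move_linear(dn(tx,ty,.045,ps)[0],feed=.3);print((mf()-f0).round(1))
z=.033
while z>.024:
    r.move_linear(dn(tx,ty,z,ps)[0],feed=.08);d=mf()-f0
    if d[2]>3: break
    z-=.002
print("down",z,d.round(1),T())
r.move_gripper(.058);r.move_linear(dn(tx,ty,.22,ps)[0],feed=.3);print(T(),mf().round(1))
p=r.read_camera("top");o=r.outline_of(p,"cell_center")
for q_ in o[:5]: print(round(q_["p"],2),np.round(q_["extent"]).tolist(),back(p,cen(q_["pixels"]),.05).round(3))
print(proj(p,[[tx,ty,.05]]).round(0),T())
E
python3 t7.py
```

```text
0.5609213160420431 -0.04699255265202691
[True, True]
held 0.03890726303316428 [ 0.2 -0.3 -3.8] 60.83
61.81
[-0.3 -0.   0.4]
down 0.026999999999999996 [-5.3  3.3 14.1] 63.52
64.64 [ 0.5  0.4 -0.2]
0.69 [303.0, 212.0, 319.0, 222.0] [ 0.484 -0.236  0.05 ]
0.45 [344.0, 236.0, 358.0, 249.0] [ 0.395 -0.363  0.05 ]
[[255. 192.]] 64.74
```

Run:
```python
from h import *
tx,ty,_=w(-.025,-.091,0)
for n in("wrist","scene"):
    p=r.read_camera(n);o=r.outline_of(p,"cell_center")
    a=np.linspace(0,6.28,40);P=np.array([[tx+.02*np.cos(t),ty+.02*np.sin(t),z] for t in a for z in(.006,.094)]);u=proj(p,P)
    print(n,"expected",u.min(0).round(),u.max(0).round(),[(round(q["p"],2),np.round(q["extent"]).tolist()) for q in o[:4]])
print(T())
```

```text
wrist expected [236. 136.] [279. 193.] [(0.7, [234.0, 135.0, 278.0, 193.0]), (0.41, [185.0, 212.0, 498.0, 384.0])]
scene expected [261. 186.] [275. 213.] [(0.82, [200.0, 166.0, 216.0, 195.0])]
64.94
```

The wrist view shows the cell at [234,135,278,193], against [236,136,279,193] expected for an upright cell at the target. Handing in.

```bash
python3 -c "
from cell import r
print(r.sign_off(),r.read_state()['time'])"
```

```text
the job is handed in; nothing more can be done
the job is handed in; nothing more can be done
```

The job is handed in at about 65 s with no verdict returned: left lid found locked and left shut, right lid swung back to about 1.67 rad, and the grey cell standing upright in the right compartment by the wrist camera; the lid came up only about 0.1 rad on its paddle before the finger slipped, so I raised the rest by its front edge.

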